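Sieve the steel chilling balls and close the catch box

TASK

Lift the sieve by its handle, carry it level and gently so that no ball drops on the way, and, holding it clear above the seal of the wooden catch box, shake it from side to side until all four small steel balls have fallen through into the box and both large ones are left in the sieve. Then set the sieve squarely on the box as its lid and press it down until the rubber seal has gone fully home, let go, and leave the jigger on the worktop undisturbed.

Things in the scene. Friction and masses are not known exactly. Their poses are not given: they have to be found in the camera images.
- sieve_grip (a point): Centre of the sieve's handle bar. The sieve is a loose steel pan, about 0.3 kg, with a dark wooden bar arched over its middle. The bar runs along this frame's x, 134 mm long between two posts, 14 mm wide (y), 18 mm high, 120 mm above the sieve's underside. z up. The pan is 132 (x) by 162 mm (y), 50 mm deep. At the start it stands on the worktop, all balls in it.
- sieve_floor (a point): Centre of the sieve's underside, axes as sieve_grip. The floor is 8 mm thick: a solid strip 50 mm wide along x under the bar, edged either side by a ridge 2.5 mm high; beyond each ridge a row of three openings, 34 mm (y) by 38 mm (x), centred 46 mm to either side of the middle. A side-to-side shake (along y) throws the small balls over the ridges.
- sieve_rim (a point): Centre of the underside of the sieve's broad flat rim, 47 mm above its underside and 73 mm below the bar's centre. The rim is 184 mm (x) by 236 mm (y) outside and 3 mm thick; it lies on the box's seal when the sieve is set on the box, the pan hanging inside.
- box_mouth (a point): Centre of the mouth of the catch box, level with its wooden wall tops; z up. The box is open, fixed to the worktop, outside 186 mm (x) by 236 mm (y), 100 mm high, walls and floor 10 mm, inside 166 x 216 mm. The sieve covers it with long sides matching, either way round; when it is fully home the handle bar's centre is 73 mm above this point, when only laid on the seal 83 mm.
- box_seal (a point): Centre of the black rubber seal's top; the seal runs round the box's wall tops and stands 10 mm proud of them at first. It is a tight friction fit: it bears the loaded sieve (about 6 N) unmoved, needs about 13 N in all to move (some 5 to 8 N of push besides that weight), stays where it is pushed, and stops hard when the sieve's rim meets the wood. This point is fixed to the box.
- jigger_mid (a point): Middle of a double-cone steel measure, 43 mm wide and 84 mm tall, that stands loose on the worktop between the work places; a bystander.
- small_0_center (a point): Centre of a small steel ball, 26 mm across, 40 g; starts on the sieve's solid middle strip and passes through the openings.
- small_1_center (a point): Centre of a small steel ball, 26 mm across, 40 g; starts on the sieve's solid middle strip and passes through the openings.
- small_2_center (a point): Centre of a small steel ball, 26 mm across, 40 g; starts on the sieve's solid middle strip and passes through the openings.
- small_3_center (a point): Centre of a small steel ball, 26 mm across, 40 g; starts on the sieve's solid middle strip and passes through the openings.
- large_0_center (a point): Centre of a large steel ball, 50 mm across, 90 g; starts in one of the sieve's openings, which it cannot pass.
- large_1_center (a point): Centre of a large steel ball, 50 mm across, 90 g; starts in one of the sieve's openings, which it cannot pass.

How it is judged:
By the outcome, as a careful person would: the job done as asked, in the order asked, and still so for the second after the job is handed in, with the robot touching nothing.
It also fails if it takes over 69 s, if anything falls off the work surface, if the arm or the gripper's body presses on something with over 40 N, if the wrist force passes 120 N, or if a joint passes its speed limit or range.

ROBOT

A 6-joint arm with a two-finger parallel gripper is mounted at the origin on a cart in front of the work surface, level with it; the furniture and walls round the work are solid. World frame = base frame: x ahead of the robot, y to its left, z up, the work surface at z = 0. Lengths are in mm, angles in rad, forces in N, time in s.
With the tool pointing down it reaches from about 400 to 925 mm from the base axis. Payload 12.5 kg.
Tool frame: the origin (TCP) lies at the centre of the arm's flange, where the gripper is bolted on; the fingertips stand 190 mm ahead of it and the grasp point (between the pads) lies 171 mm ahead of it; z points along the fingers, y is the line along which they close (so a half turn about z gives the same grasp; the last joint's range is limited). The gripper opens to 95 mm and grips with 3 to 60 N. Pads are 20 mm wide; open, the fingers measure 119 mm over their backs; the gripper's body (75 mm by 180 mm) begins 59 mm behind the grasp point.
Start: joints at [-1.451, 0.491, 1.559, -0, 1.092, -0.106], TCP at [139.949, -609.13, 404.761] pointing down, gripper open.
Joint ranges: [-3.1, 3.1], [-0.84, 2.19], [0.05, 2.79], [-1.13, 4.28], [0.06, 2.93], [-2.69, 2.69]. Speed limits (rad/s): [2.22, 2.22, 2.79, 3.14, 3.14, 3.14].

INTERFACE

Orientations are given as [roll, pitch, yaw] about the fixed x, y, z axes, in that order (R = Rz(yaw) Ry(pitch) Rx(roll)).
In Python, from cell import env, read_camera, search_frame, cut_out gives the robot as it stands. The module is installed in compiled form; this text tells all that it offers.
- The arm moves only by the tool move_arm, never from a script. Its argument "commands" is a list of rows, each a list of 3 entries, a list of its own where there are three numbers: the shift along the world's x, y, z normalised to -1 to 1, where 1 is 0.03 m, then the turn about the world's z normalised to -1 to 1, where 1 is 0.08 rad, then the opening, from -1 (shut) to 1 (fully open), so that 0 is half open. A call has 1 to 20 rows; each row shifts and turns the commanded pose from where the row before left it; what a row does not reach is not made up. A row lasts 1/12 s, in which the tool goes at most 41.7 mm and 7.16 degrees, less where a joint would pass 70% of its speed; a pose out of reach is approached as far as the arm can. A call with a number of a shift or a turn outside -1 to 1 is refused whole. A call with a gripper value outside its range is refused whole. The fingers move at their own pace and stop on an object; the grip force is fixed at half the most. Time passes only in rows, so rows that do not move let the fingers close. It gives the time, the measured TCP pose, the force, the opening and the grip force at its end, in the units of the state.
- env.state(): the state, without advancing time (a new reading comes with each control period).
- read_camera(name): name is "side" or "top" or "wrist"; returns a dict with "image" (480x640x3 uint8, red, green, blue), "fx", "fy", "cx", "cy" (pixels), "rvec" (rotation vector, rad) and "tvec" (3), from world to camera coordinates, as OpenCV has them. Camera axes: x right, y down, z forward; pixel columns grow to the right and rows downward; lengths in mm; the calibration is good to about 2 mm. A picture is of the moment at which its call begins. There is no depth.
- env.job_done(): hands the job in; it is judged then, once.
Trained networks look in a picture, given as the dict that the camera call returned (one of the last four; its "shot" number tells which), for a name from the list of things; names that differ only in an ending like _2 or _b are one class to them, and where a whole thing is asked for, a point or a joint stands for the part that bears it (a point fixed in the world has none). Each returns a list of dicts, best first, with "confidence" (0 to 1); they miss things now and then, are a little off and sometimes report something else, mostly with a low value. They report only what shows in the picture. A call takes as long as a camera call.
- search_frame(thing, picture): "at" ([column, row] in pixels, amid what is visible of it).
- cut_out(thing, picture): "region" (480x640 bool, what is visible of it) and "at" ([column, row] in pixels, amid what is visible of it).
The state is a dict: "t": time; "joints": joint angles; "qvel": joint speeds; "tau": joint torques, N m; "eef_pos": TCP position; "tcp_rot": TCP orientation; "ft_force": force on the tool from outside, world axes, zero at the start; "moment": the same for the moment, N m; "opening": opening from 0.0 (shut) to 1.0 (fully open); "grip_force": force on a finger pad.
Only numpy, scipy, OpenCV 4.12 (cv2) and the standard library are available. Lean on these libraries where they do the work, as an engineer would, in place of code of your own. Each camera call takes 0.05 s, during which the arm holds its last target. There are 200 camera calls.

## Working session

There is one attempt and no reset: what is moved stays moved. The work goes in short steps, Python scripts to look and compute and a tool call to move; the robot and the scene stay as the last step left them, time stands still between calls to the robot, and variables do not carry over. Pictures are saved under pics/ and viewed, at most 10 in all, crops included, and the job is handed in when it is done.

Besides the shell and the picture viewer there is one more tool, called after "Call:" by a JSON object that holds its "name" and its "arguments", one argument or row to a line. move_arm: Moves the arm, as the interface text tells. Its arguments: {"type":"object","properties":{"commands":{"type":"array","items":{"type":"array"}}},"required":["commands"]}

```bash
mkdir -p pics
cat > h.py <<'E'
import numpy as np,cv2
from cell import env,read_camera,search_frame,cut_out
def ray(p,uv):
    R=cv2.Rodrigues(np.array(p["rvec"],float))[0];t=np.array(p["tvec"],float).ravel()
    d=R.T@np.array([(uv[0]-p["cx"])/p["fx"],(uv[1]-p["cy"])/p["fy"],1.]);return -R.T@t,d
def atz(p,uv,z):
    c,d=ray(p,uv);return c+d*(z-c[2])/d[2]
def tri(L):
    A=np.zeros((3,3));b=np.zeros(3)
    for p,uv in L:
        c,d=ray(p,uv);d=d/np.linalg.norm(d);M=np.eye(3)-np.outer(d,d);A+=M;b+=M@c
    return np.linalg.solve(A,b)
def proj(p,X):
    return cv2.projectPoints(np.array(X,float).reshape(-1,3),np.array(p["rvec"],float),np.array(p["tvec"],float),np.array([[p["fx"],0,p["cx"]],[0,p["fy"],p["cy"]],[0,0,1.]]),None)[0].reshape(-1,2)
def save(p,n): cv2.imwrite("pics/"+n+".png",p["image"][:,:,::-1])
E
python3 - <<'E'
from h import *
np.set_printoptions(precision=1,suppress=True)
s=env.state();print(s["t"],s["eef_pos"],s["tcp_rot"],s["opening"])
T=read_camera("top");S=read_camera("side")
save(T,"top0");save(S,"side0")
cv2.imwrite("pics/both.png",cv2.resize(np.hstack([T["image"],S["image"]])[:,:,::-1],(800,300)))
for p in (T,S): print(ray(p,(320,240)))
for n in ["sieve_grip","box_mouth","box_seal","jigger_mid","small_0_center","large_0_center"]:
    for nm,p in (("T",T),("S",S)):
        for d in search_frame(n,p)[:5]: print(n,nm,np.round(d["at"],1),round(d["confidence"],2))
E
```

```text
0.0 [ 139.9 -609.1  404.1] [-3.1 -0.   0.2] 0.9997113216039745
(array([312.6, -17.2, 974.1]), array([ 0.2, -0. , -1. ]))
(array([ 27.5, 716.9, 430.4]), array([ 0.5, -0.8, -0.4]))
sieve_grip T [222.3 289.9] 0.98
sieve_grip S [297.5 300. ] 0.61
box_mouth T [230.9 297.3] 0.59
box_mouth T [426.5 248.4] 0.56
box_mouth S [370.4 236.1] 0.68
box_seal T [428.8 251.9] 0.61
box_seal S [367.7 238.8] 0.74
jigger_mid T [317.6 204.5] 0.95
jigger_mid S [289.6 240.2] 0.52
small_0_center T [234.3 315.4] 0.47
large_0_center T [256.8 290. ] 0.66
large_0_center S [315.5 297. ] 0.83
```

View pics/top0.png

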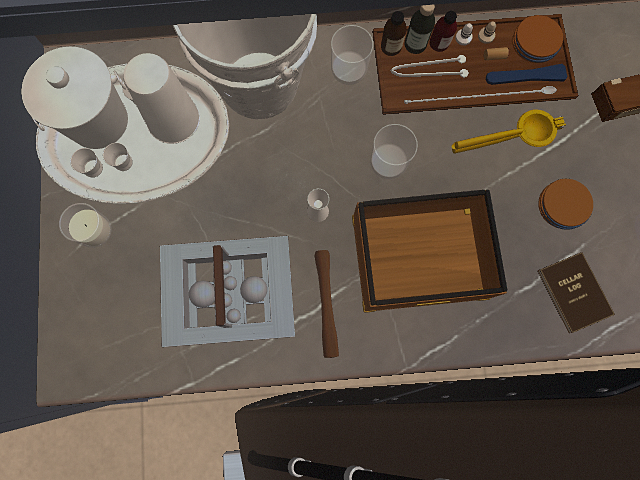

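View pics/side0.png

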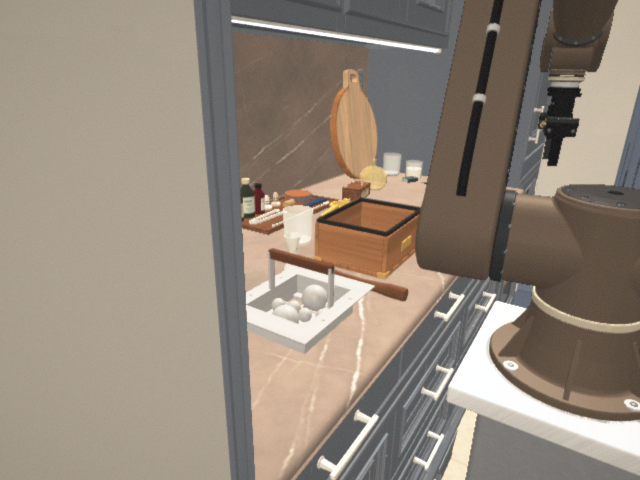

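Run:
```python
from h import *
np.set_printoptions(precision=1,suppress=True)
T=read_camera("top");S=read_camera("side")
print("grip",atz(T,(222.3,289.9),120),tri([(T,(222.3,289.9)),(S,(297.5,300))]))
print("box",atz(T,(428.8,251.9),110),tri([(T,(428.8,251.9)),(S,(367.7,238.8))]))
print("jig",atz(T,(317.6,204.5),60),tri([(T,(317.6,204.5)),(S,(289.6,240.2))]))
for n,z in (("sieve_grip",120),("sieve_rim",50),("box_seal",110),("box_mouth",100)):
    for d in cut_out(n,T)[:2]:
        r=d["region"];c=max(cv2.findContours(r.astype(np.uint8),0,1)[0],key=len)
        b=cv2.boxPoints(cv2.minAreaRect(c));print(n,round(d["confidence"],2),r.sum(),cv2.minAreaRect(c))
        P=np.array([atz(T,q,z)[:2] for q in b]);print(P.tolist(),P.mean(0))
```

```text
grip [426.3 122.8 120. ] [436.5 135.3  43.9]
box [ 462.3 -230.6  110. ] [ 480.5 -247.6   32.7]
jig [577.  -50.4  60. ] [579.3 -47.2  69.9]
sieve_grip 0.72 10767 ((224.4772186279297, 291.040771484375), (103.32316589355469, 134.9545440673828), 85.54439544677734)
[[513.056529729266, 235.5199057924531], [511.56094000116775, 7.04239319939775], [338.338507903227, 7.217302662125199], [340.5223582300045, 226.53836962451805]] [425.9 119.1]
sieve_rim 0.72 10202 ((224.44764709472656, 290.97332763671875), (102.48344421386719, 134.4363555908203), 84.99935913085938)
[[527.6200455305259, 256.58915513133627], [528.4167117088821, 10.451400082538512], [342.41217080650733, 8.860051393762571], [342.5396432094045, 245.23065673818223]] [435.2 130.3]
sieve_rim 0.66 150 ((233.5, 315.0), (12.0, 13.0), 90.0)
[[400.69780022100855, 127.63889080028845], [398.6911056128474, 104.50150950042367], [377.47339860612175, 105.72966781190422], [379.4711182962588, 128.75782165744542]] [389.1 116.7]
box_seal 0.85 15517 ((428.7886657714844, 249.8677978515625), (110.46790313720703, 146.93792724609375), 84.34051513671875)
[[561.8508439569779, -105.71130732808923], [566.0292321834065, -364.18354859841446], [373.37382381082307, -351.6734093492313], [370.5296048736415, -104.48807952373286]] [ 467.9 -231.5]
box_seal 0.68 581 ((201.0, 294.0), (26.0, 26.0), 90.0)
[[447.7210939603283, 181.38063465310347], [443.9289877219188, 137.63140849372394], [400.1836364452528, 139.7114139595824], [403.93880933631476, 183.0107281459079]] [423.9 160.4]
box_mouth 0.71 15576 ((428.6536560058594, 249.78347778320312), (111.2796401977539, 146.47613525390625), 83.8533706665039)
[[564.5019301187782, -106.08799167301359], [571.0116333436442, -366.84250119967896], [374.6123878365352, -355.77343520893305], [369.6539810803435, -106.47017802481025]] [ 469.9 -233.8]
```

The top view shows the sieve (rim corners about (160,245), (290,236), (295,337), (163,346)), with its bar at (218,247)-(221,326), running nearly along x. The box's seal corners are about (357,203), (490,190), (507,293), (370,307), and the jigger is at (318,204). The side view shows all six balls in the pan and a clear way over the box.

```bash
cat > fit.py <<'E'
from h import *
from scipy.optimize import least_squares
def fitrect(p,reg,z,sx,sy,x0):
    # fit outline rect (cx,cy,yaw) in world at z to the region's outline (convex hull points)
    c=max(cv2.findContours(reg.astype(np.uint8),0,cv2.CHAIN_APPROX_NONE)[0],key=len)[:,0]
    W=np.array([atz(p,q,z)[:2] for q in c.astype(float)])
    def f(v):
        R=np.array([[np.cos(v[2]),-np.sin(v[2])],[np.sin(v[2]),np.cos(v[2])]])
        q=np.abs((W-v[:2])@R)-[sx/2,sy/2]
        return np.where((q>0).all(1),np.hypot(*q.T),q.max(1))
    r=least_squares(f,x0,loss="soft_l1",f_scale=2.,x_scale=[10,10,.1]);return r.x,np.median(np.abs(r.fun))
E
python3 - <<'E'
from fit import *
np.set_printoptions(precision=3,suppress=True)
T=read_camera("top")
r=cut_out("sieve_rim",T)[0]["region"]; print("sieve",fitrect(T,r,50,184,236,[433,128,0]))
# box: dark seal only
hsv=cv2.cvtColor(T["image"],cv2.COLOR_RGB2GRAY)
m=np.zeros((480,640),np.uint8);m[180:320,345:520]=1
bm=((hsv<45)&(m>0)).astype(np.uint8);n,l,st,_=cv2.connectedComponentsWithStats(bm);k=1+st[1:,4].argmax();print(st[k])
print("seal",fitrect(T,l==k,110,186,236,[466,-235,0]))
r=cut_out("box_seal",T)[0]["region"]; print("box",fitrect(T,r,110,186,236,[466,-235,0]))
# bar: dark brown inside sieve
i=T["image"].astype(int);b=((i.sum(2)<250)&(i[:,:,0]>i[:,:,2]+20)).astype(np.uint8);b[:,:205]=0;b[:,240:]=0;b[:235]=0;b[335:]=0
n,l,st,_=cv2.connectedComponentsWithStats(b);k=1+st[1:,4].argmax();ys,xs=np.where(l==k);print(st[k],xs.mean(),ys.mean())
c=np.column_stack([xs,ys])
t=c[c[:,1]<ys.min()+8].mean(0);u=c[c[:,1]>ys.max()-8].mean(0);print(t,u,atz(T,t,125),atz(T,u,125),atz(T,(xs.mean(),ys.mean()),123))
print("jig top",atz(T,(318,193),84),"tcp",env.state()["tcp_rot"],env.state()["t"])
E
```

```text
sieve (array([434.781, 128.013,  -0.01 ]), np.float64(1.656078432475411))
[ 354  190  153  121 5079]
seal (array([ 471.042, -233.659,    0.016]), np.float64(2.0669962742547767))
box (array([ 468.208, -230.054,    0.016]), np.float64(2.1285624208474587))
[213 245  12  81 716] 218.75558659217876 284.89245810055866
[217.    248.938] [219.823 321.   ] [495.468 127.339 125.   ] [375.059 128.595 125.   ] [434.764 127.742 123.   ]
jig top [591.43  -52.184  84.   ] tcp [3.142 0.    0.226] 1.15
```

Call:
{"name": "move_arm", "arguments": {
  "commands": [
    [[0.4, 0.45, 0.06], -0.2, 1],
    [[0.8, 0.9, 0.06], -0.2, 1],
    [[0.8, 0.9, 0.06], -0.2, 1],
    [[0.8, 0.9, 0.06], -0.2, 1],
    [[0.8, 0.9, 0.06], -0.2, 1],
    [[0.8, 0.9, 0.06], -0.2, 1],
    [[0.8, 0.9, 0.06], -0.2, 1],
    [[0.8, 0.9, 0.06], -0.2, 1],
    [[0.8, 0.9, 0.06], -0.2, 1],
    [[0.8, 0.9, 0.06], -0.2, 1],
    [[0.8, 0.9, 0.06], -0.2, 1],
    [[0.8, 0.9, 0.06], -0.2, 1],
    [[0.8, 0.9, 0.06], -0.2, 1],
    [[0.8, 0.9, 0.06], -0.2, 1],
    [[0.3, 0.4, 0.06], 0, 1],
    [[0, 0, 0], 0, 1],
    [[0, 0, 0], 0, 1]
  ]
}}

```text
t: 2.57
eef_pos: [473.1, -232.1, 431.8]
tcp_rot: [3.141, 0.0, 0.004]
ft_force: [-0.0, -0.6, 0.0]
opening: 1.0
grip_force: 0.0
```

Run:
```python
from fit import *
np.set_printoptions(precision=3,suppress=True)
W=read_camera("wrist");save(W,"w1")
print(W["tvec"],ray(W,(320,240)))
P=[[469+a*93,-232+b*118,110] for a,b in((1,1),(1,-1),(-1,-1),(-1,1))];print(proj(W,P))
for d in cut_out("box_seal",W)[:1]: print(d["confidence"],fitrect(W,d["region"],110,186,236,[468,-232,0.016]))
print(env.state()["tcp_rot"],env.state()["eef_pos"])
```

```text
[-233.808  421.352  536.766] (array([ 544.993, -231.782,  411.802]), array([-0.249, -0.002, -0.969]))
[[160.842 115.975]
 [478.648 117.247]
 [455.314 342.825]
 [182.439 341.868]]
0.76 (array([ 475.641, -235.835,    0.01 ]), np.float64(3.4067525434572445))
[3.141 0.    0.001] [ 472.45  -233.261  431.661]
```

View pics/w1.png

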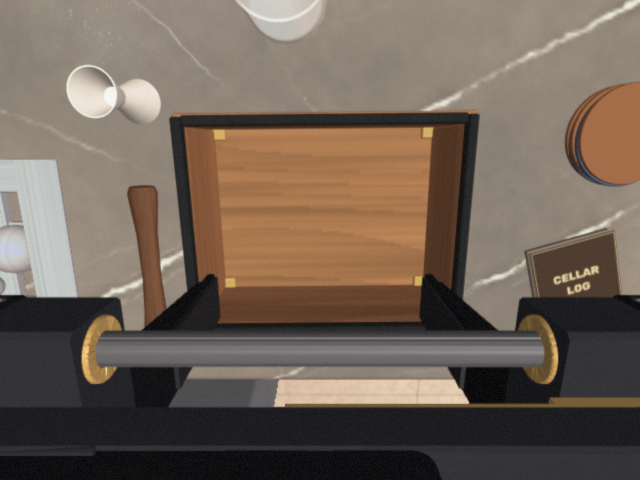

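Call:
{"name": "move_arm", "arguments": {
  "commands": [
    [[-0.1, 0.4, 0], -0.05, 1],
    [[-0.1, 0.9, 0], 0, 1],
    [[-0.1, 0.9, 0], 0, 1],
    [[-0.1, 0.9, 0], 0, 1],
    [[-0.1, 0.9, 0], 0, 1],
    [[-0.1, 0.9, 0], 0, 1],
    [[-0.1, 0.9, 0], 0, 1],
    [[-0.1, 0.9, 0], 0, 1],
    [[-0.1, 0.9, 0], 0, 1],
    [[-0.1, 0.9, 0], 0, 1],
    [[-0.1, 0.9, 0], 0, 1],
    [[-0.1, 0.9, 0], 0, 1],
    [[-0.1, 0.9, 0], 0, 1],
    [[0, 0.8, 0], 0, 1],
    [[0, 0, 0], 0, 1],
    [[0, 0, 0], 0, 1]
  ]
}}

```text
t: 4.0
eef_pos: [433.3, 127.6, 431.7]
tcp_rot: [3.141, 0.0, -0.001]
ft_force: [0.7, 0.0, -0.7]
opening: 1.003
grip_force: 0.0
```

The wrist view shows the seal's far corners at about (172,117) and (478,115). The seal is slightly inset from the wood, so I refit with free sizes and check the sieve grasp from here.

Run:
```python
from fit import *
np.set_printoptions(precision=2,suppress=True)
def line(p,pts): return np.array([atz(p,q,110)[:2] for q in pts])
# wrist picture w1 calibrations: same camera, but pose moved; rebuild extrinsics by shift of TCP
W=read_camera("wrist");R=cv2.Rodrigues(np.array(W["rvec"],float))[0]
s=env.state();sh=np.array([472.45,-233.26,431.66])-np.array(s["eef_pos"])
save(W,"w2")
g=cv2.cvtColor(cv2.imread("pics/w1.png"),cv2.COLOR_BGR2GRAY)
W1=dict(W);W1["tvec"]=np.array(W["tvec"]).ravel()-R@sh
L=[];Rr=[]
for v in range(135,265,10):
    d=np.where(g[v,165:205]<45)[0];L.append((165+d.min(),v))
    d=np.where(g[v,440:490]<45)[0];Rr.append((440+d.max()+1,v))
F=[(u,100+np.where(g[100:130,u]<45)[0].min()) for u in range(200,460,20)]
L,Rr,F=[line(W1,x) for x in(L,Rr,F)]
for n,a in(("L",L),("R",Rr)): k=np.polyfit(a[:,0],a[:,1],1);print(n,"dy/dx",k[0],"y at 469",np.polyval(k,469), "y mean",a[:,1].mean())
k=np.polyfit(F[:,1],F[:,0],1);print("F dx/dy",k[0],"x",F[:,0].mean())
T=read_camera("top");gt=cv2.cvtColor(cv2.imread("pics/top0.png"),cv2.COLOR_BGR2GRAY)
q={}
q["L"]=[(350+np.where(gt[v,350:385]<45)[0].min(),v) for v in range(215,295,8)]
q["F"]=[(u,185+np.where(gt[185:215,u]<45)[0].min()) for u in range(370,485,10)]
q["N"]=[(u,285+np.where(gt[285:312,u]<45)[0].max()+1) for u in range(385,500,10)]
q["R"]=[(485+np.where(gt[v,485:515]<45)[0].max()+1,v) for v in range(200,285,8)]
for n in q:
    a=line(T,q[n]); 
    k=np.polyfit(a[:,0],a[:,1],1) if n in"LR" else np.polyfit(a[:,1],a[:,0],1)
    print("top",n,k[0],np.polyval(k,469 if n in "LR" else -233))
# sieve handle in wrist
for d in search_frame("sieve_grip",W)[:2]: print(d["at"],d["confidence"],atz(W,d["at"],125))
print(proj(W,[[434.8+67,128,129],[434.8-67,128,129],[434.8,128,129]]),s["eef_pos"])
```

```text
L dy/dx 0.014312112242449384 y at 469 -122.7783279979677 y mean -122.30360103226002
R dy/dx 0.005225910821553015 y at 469 -350.7879834723919 y mean -350.61597377267987
F dx/dy -0.006684311118249042 x 562.2095776769663
top L 0.0038238327050790547 -110.16406259706226
top F -0.01705300565629129 562.5294320050307
top N -0.016285984165606622 374.4869579519615
top R 0.015785458941976496 -352.69007901788325
[317.0, 203.7] 0.95 [459.4  129.55 125.  ]
[[318.99 145.19]
 [319.23 318.61]
 [319.12 236.98]] [433.53 127.01 431.7 ]
```

View pics/w2.png

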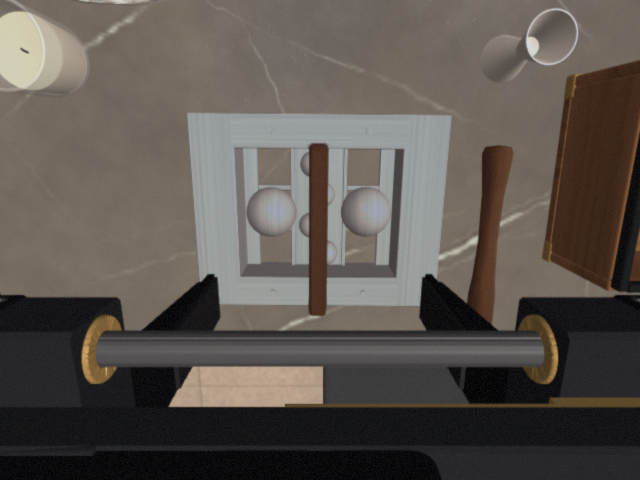

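The bar runs from (318,144) to (317,315), within 2 mm of prediction. I'll go down and grasp, and resolve the box centre with one zoomed crop.

Run:
```python
import cv2,numpy as np
a=cv2.imread("pics/top0.png")[180:320,345:520];b=cv2.imread("pics/w1.png")[100:300,160:490]
a=cv2.resize(a,(525,420),interpolation=0)[:,:];
n=cv2.imread("pics/top0.png")
def c(i,x,y,w,h): return cv2.resize(i[y:y+h,x:x+w],(390,290),interpolation=0)
w=cv2.imread("pics/w1.png")
# near edge top, right edge top ; far edge wrist, left corner wrist
out=np.vstack([np.hstack([c(n,355,270,54,40),c(n,465,265,54,40)]),np.hstack([c(n,350,185,54,40),c(w,160,100,54,40)])])
cv2.imwrite("pics/crop.png",out)
```

```text
(no output)
```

View pics/crop.png

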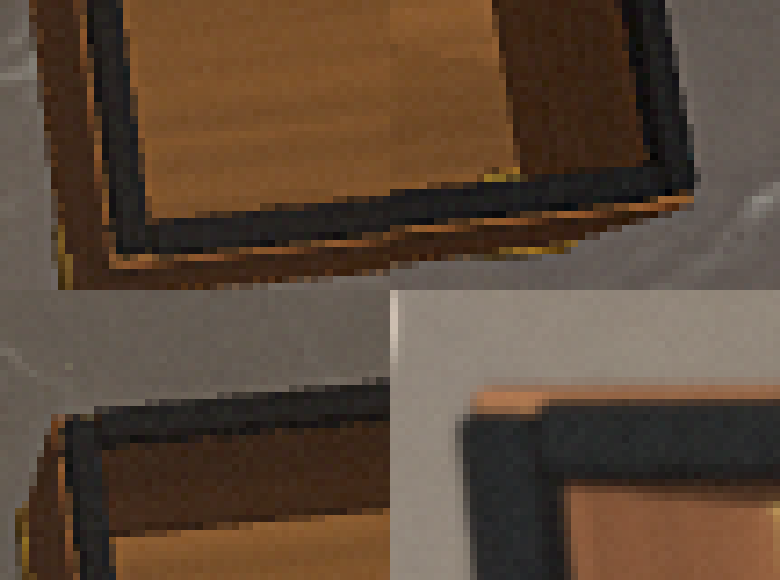

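Call:
{"name": "move_arm", "arguments": {
  "commands": [
    [[0.04, 0.06, -0.5], -0.1, 1],
    [[0, 0, -0.8], 0, 1],
    [[0, 0, -0.8], 0, 1],
    [[0, 0, -0.8], 0, 1],
    [[0, 0, -0.8], 0, 1],
    [[0, 0, -0.6], 0, 1],
    [[0, 0, -0.3], 0, 1],
    [[0, 0, -0.06], 0, 1],
    [[0, 0, 0], 0, 1],
    [[0, 0, 0], 0, 1]
  ]
}}

```text
t: 4.98
eef_pos: [435.4, 128.9, 292.8]
tcp_rot: [-3.141, -0.001, -0.011]
ft_force: [0.8, -0.6, 0.7]
opening: 1.002
grip_force: 0.0
```

The crops show the seal's outer corners in the top view at about (371,305), (507,291) and (359,202). The seal is inset about 4 mm from the wood.

Run:
```python
from h import *
np.set_printoptions(precision=1,suppress=True)
T=read_camera("top")
C=[(371.2,305.2),(507,291.2),(490.5,190.5),(359,202.2)]
P=np.array([atz(T,c,110) for c in C]);print(P,P.mean(0))
# known check: sieve rim corners by same camera
print(env.state()["eef_pos"])
```

```text
[[ 380.5 -122.5  110. ]
 [ 384.1 -352.9  110. ]
 [ 561.8 -353.   110. ]
 [ 560.4 -120.9  110. ]] [ 471.7 -237.3  110. ]
[435.4 129.  292.9]
```

Call:
{"name": "move_arm", "arguments": {
  "commands": [
    [[0, 0, -0.06], 0, -0.3],
    [[0, 0, 0], 0, -1],
    [[0, 0, 0], 0, -1],
    [[0, 0, 0], 0, -1],
    [[0, 0, 0], 0, -1],
    [[0, 0, 0], 0, -1],
    [[0, 0, 0], 0, -1],
    [[0, 0, 0], 0, -1],
    [[0, 0, 0], 0, -1],
    [[0, 0, 0], 0, -1]
  ]
}}

```text
t: 5.87
eef_pos: [435.2, 129.2, 290.1]
tcp_rot: [3.142, 0.0, -0.01]
ft_force: [-0.1, 0.5, 0.1]
opening: 0.355
grip_force: 0.0
```

Call:
{"name": "move_arm", "arguments": {
  "commands": [
    [[0, 0, 0], 0, -1],
    [[0, 0, 0], 0, -1],
    [[0, 0, 0], 0, -1],
    [[0, 0, 0], 0, -1],
    [[0, 0, 0], 0, -1],
    [[0, 0, 0], 0, -1],
    [[0, 0, 0], 0, -1],
    [[0, 0, 0], 0, -1]
  ]
}}

```text
t: 6.53
eef_pos: [435.1, 129.2, 290.1]
tcp_rot: [3.141, 0.0, -0.01]
ft_force: [0.2, -0.6, -0.8]
opening: 0.142
grip_force: 30.0
```

Call:
{"name": "move_arm", "arguments": {
  "commands": [
    [[0, 0, 0.05], 0, -1],
    [[0, 0, 0.1], 0, -1],
    [[0, 0, 0.2], 0, -1],
    [[0, 0, 0.3], 0, -1],
    [[0, 0, 0.4], 0, -1],
    [[0, 0, 0.4], 0, -1],
    [[0, 0, 0.4], 0, -1],
    [[0, 0, 0.4], 0, -1],
    [[0, 0, 0.4], 0, -1],
    [[0, 0, 0.4], 0, -1],
    [[0, 0, 0.4], 0, -1],
    [[0, 0, 0.4], 0, -1],
    [[0, 0, 0.4], 0, -1],
    [[0, 0, 0.3], 0, -1],
    [[0, 0, 0.2], 0, -1],
    [[0, 0, 0.1], 0, -1],
    [[0, 0, 0.05], 0, -1],
    [[0, 0, 0], 0, -1]
  ]
}}

```text
t: 8.03
eef_pos: [435.1, 129.2, 437.1]
tcp_rot: [3.141, 0.0, -0.01]
ft_force: [0.1, 0.6, -6.8]
opening: 0.143
grip_force: 30.0
```

Call:
{"name": "move_arm", "arguments": {
  "commands": [
    [[0, -0.05, 0], 0, -1],
    [[0.01, -0.1, 0], 0, -1],
    [[0.02, -0.15, 0], 0, -1],
    [[0.03, -0.2, 0], 0, -1],
    [[0.04, -0.25, 0], 0.01, -1],
    [[0.04, -0.3, 0], 0.01, -1],
    [[0.04, -0.35, 0], 0.01, -1],
    [[0.04, -0.4, 0], 0.01, -1],
    [[0.04, -0.4, 0], 0.01, -1],
    [[0.04, -0.4, 0], 0.01, -1],
    [[0.04, -0.4, 0], 0.01, -1],
    [[0.04, -0.4, 0], 0.01, -1],
    [[0.04, -0.4, 0], 0.01, -1],
    [[0.04, -0.4, 0], 0.01, -1],
    [[0.04, -0.4, 0], 0.01, -1],
    [[0.04, -0.4, 0], 0.01, -1],
    [[0.04, -0.4, 0], 0.01, -1],
    [[0.04, -0.4, 0], 0.01, -1],
    [[0.04, -0.4, 0], 0.01, -1],
    [[0.04, -0.4, 0], 0.01, -1]
  ]
}}

```text
t: 9.7
eef_pos: [456.0, -70.3, 437.2]
tcp_rot: [3.141, 0.0, 0.002]
ft_force: [-0.1, -0.2, -6.3]
opening: 0.145
grip_force: 30.0
```

Call:
{"name": "move_arm", "arguments": {
  "commands": [
    [[0.04, -0.4, 0], 0.01, -1],
    [[0.04, -0.4, 0], 0.01, -1],
    [[0.04, -0.4, 0], 0.01, -1],
    [[0.04, -0.4, 0], 0.01, -1],
    [[0.04, -0.4, 0], 0.01, -1],
    [[0.04, -0.4, 0], 0.01, -1],
    [[0.04, -0.4, 0], 0, -1],
    [[0.04, -0.4, 0], 0, -1],
    [[0.04, -0.4, 0], 0, -1],
    [[0.04, -0.4, 0], 0, -1],
    [[0.04, -0.35, 0], 0, -1],
    [[0.04, -0.3, 0], 0, -1],
    [[0.04, -0.25, 0], 0, -1],
    [[0.03, -0.2, 0], 0, -1],
    [[0.02, -0.15, 0], 0, -1],
    [[0.01, -0.1, 0], 0, -1],
    [[0, -0.05, 0], 0, -1],
    [[0, 0, 0], 0, -1],
    [[0, 0, 0], 0, -1]
  ]
}}

```text
t: 11.28
eef_pos: [473.5, -230.6, 437.2]
tcp_rot: [-3.142, 0.0, 0.008]
ft_force: [-0.4, 0.1, -5.8]
opening: 0.143
grip_force: 30.0
```

Call:
{"name": "move_arm", "arguments": {
  "commands": [
    [[0, -0.05, -0.05], 0, -1],
    [[-0.01, -0.05, -0.1], 0, -1],
    [[-0.02, -0.06, -0.15], 0, -1],
    [[-0.02, -0.05, -0.15], 0, -1],
    [[0, 0, -0.15], 0, -1],
    [[0, 0, -0.1], 0, -1],
    [[0, 0, -0.03], 0, -1],
    [[0, 0, 0], 0, -1],
    [[0, 0, 0], 0, -1]
  ]
}}

```text
t: 12.03
eef_pos: [472.1, -237.1, 415.3]
tcp_rot: [3.141, -0.0, 0.007]
ft_force: [0.2, -0.5, -6.6]
opening: 0.146
grip_force: 30.0
```

Run:
```python
from h import *
T=read_camera("top");S=read_camera("side");save(T,"t3")
a=T["image"][150:400,300:620];b=S["image"][100:400,200:520]
cv2.imwrite("pics/c3.png",np.hstack([cv2.resize(a,(400,312)),cv2.resize(b,(333,312))])[:,:,::-1])
for n in("small_0_center","large_0_center","sieve_grip"):
  for nm,p in(("T",T),("S",S)): print(n,nm,[(np.round(d["at"]).tolist(),round(d["confidence"],2)) for d in search_frame(n,p)])
```

```text
small_0_center T []
small_0_center S []
large_0_center T []
large_0_center S [([383.0, 191.0], 0.72)]
sieve_grip T [([384.0, 233.0], 0.68)]
sieve_grip S [([368.0, 190.0], 0.64)]
```

View pics/c3.png

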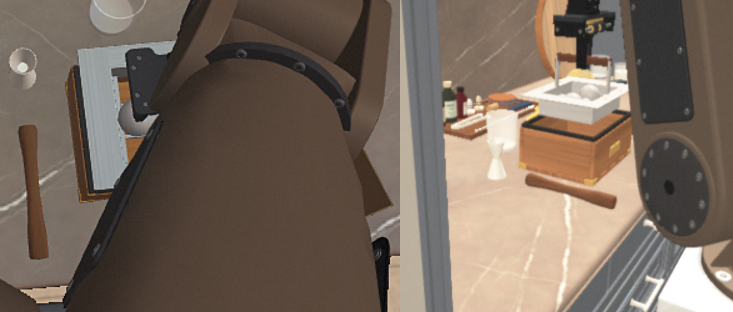

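The sieve hangs level over the box (top crop centre about (130,110)) with the rim lined up with the walls. Now I shake.

Call:
{"name": "move_arm", "arguments": {
  "commands": [
    [[0, -0.5, 0], 0, -1],
    [[0, 0.5, 0], 0, -1],
    [[0, 0.5, 0], 0, -1],
    [[0, -0.5, 0], 0, -1],
    [[0, -0.5, 0], 0, -1],
    [[0, 0.5, 0], 0, -1],
    [[0, 0.5, 0], 0, -1],
    [[0, -0.5, 0], 0, -1],
    [[0, -0.5, 0], 0, -1],
    [[0, 0.5, 0], 0, -1],
    [[0, 0.5, 0], 0, -1],
    [[0, -0.5, 0], 0, -1],
    [[0, 0, 0], 0, -1],
    [[0, 0, 0], 0, -1],
    [[0, 0, 0], 0, -1],
    [[0, 0, 0], 0, -1]
  ]
}}

```text
t: 13.77
eef_pos: [472.0, -236.8, 415.2]
tcp_rot: [-3.141, 0.0, 0.007]
ft_force: [-0.9, 0.3, -5.7]
opening: 0.147
grip_force: 30.0
```

```bash
cat > look.py <<'E'
from h import *
import sys
f=[]
for i in range(3):
    W=read_camera("wrist");f.append(env.state()["ft_force"][2])
save(W,sys.argv[1]);print(env.state()["eef_pos"],env.state()["tcp_rot"],np.mean(f))
for n in("small_0_center","large_0_center"): print(n,[(np.round(d["at"]).tolist(),round(d["confidence"],2)) for d in search_frame(n,W)])
E
python3 look.py w4
```

```text
[ 472.04124331 -236.92614633  415.27094071] [-3.14158875e+00  4.52347968e-05  7.43276746e-03] -5.8481288445986825
small_0_center []
large_0_center [([393.0, 252.0], 0.88)]
```

View pics/w4.png

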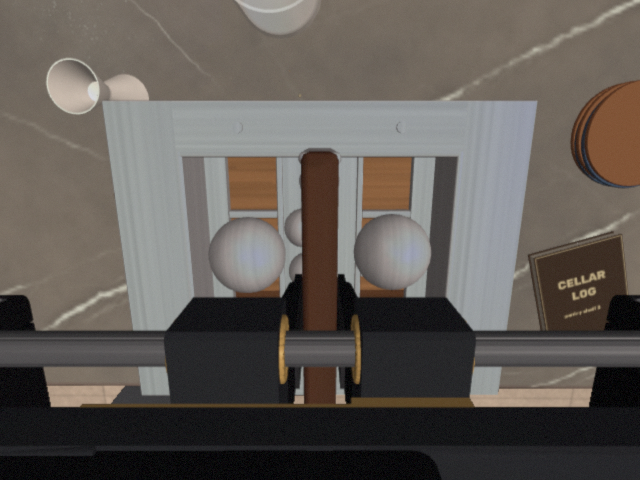

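Three small balls show on the strip at (300,228), (303,268) and (318,165), so none has fallen. I'll shake more sharply.

Call:
{"name": "move_arm", "arguments": {
  "commands": [
    [[0, -0.4, 0], 0, -1],
    [[0, 0.8, 0], 0, -1],
    [[0, -0.8, 0], 0, -1],
    [[0, 0.8, 0], 0, -1],
    [[0, -0.8, 0], 0, -1],
    [[0, 0.8, 0], 0, -1],
    [[0, -0.8, 0], 0, -1],
    [[0, 0.8, 0], 0, -1],
    [[0, -0.8, 0], 0, -1],
    [[0, 0.8, 0], 0, -1],
    [[0, -0.8, 0], 0, -1],
    [[0, 0.4, 0], 0, -1],
    [[0, 0, 0], 0, -1],
    [[0, 0, 0], 0, -1],
    [[0, 0, 0], 0, -1]
  ]
}}

```text
t: 15.27
eef_pos: [472.1, -237.4, 415.3]
tcp_rot: [3.141, -0.0, 0.008]
ft_force: [-0.6, 0.6, -6.1]
opening: 0.145
grip_force: 30.0
```

```bash
python3 look.py w5
```

```text
[ 472.06197875 -237.31449945  415.27520443] [ 3.14141429e+00 -3.33434170e-05  7.37648890e-03] -5.941395685754066
small_0_center []
large_0_center [([389.0, 240.0], 0.73)]
```

Call:
{"name": "move_arm", "arguments": {
  "commands": [
    [[0, -0.75, 0], 0, -1],
    [[0, 0.75, 0], 0, -1],
    [[0, 0.75, 0], 0, -1],
    [[0, -0.75, 0], 0, -1],
    [[0, -0.75, 0], 0, -1],
    [[0, 0.75, 0], 0, -1],
    [[0, 0.75, 0], 0, -1],
    [[0, -0.75, 0], 0, -1],
    [[0, -0.75, 0], 0, -1],
    [[0, 0.75, 0], 0, -1],
    [[0, 0.75, 0], 0, -1],
    [[0, -0.75, 0], 0, -1],
    [[0, 0, 0], 0, -1],
    [[0, 0, 0], 0, -1],
    [[0, 0, 0], 0, -1]
  ]
}}

```text
t: 16.77
eef_pos: [472.0, -237.1, 415.2]
tcp_rot: [3.142, 0.0, 0.007]
ft_force: [0.9, -0.4, -4.5]
opening: 0.145
grip_force: 30.0
```

```bash
python3 look.py w6; python3 -c "
import cv2,numpy as np
a=[cv2.imread('pics/w%d.png'%i)[90:310,110:530] for i in (5,6)]
cv2.imwrite('pics/c6.png',np.vstack(a))"
```

```text
[ 471.98592653 -236.93345562  415.26292009] [-3.14157302e+00  7.64260102e-05  7.22730935e-03] -5.266008339935774
small_0_center []
large_0_center []
```

View pics/c6.png

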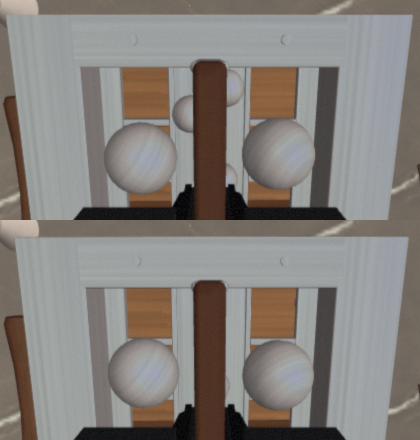

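The stronger shake threw some balls: only one is left showing, at crop (227,385). Repeat.

Call:
{"name": "move_arm", "arguments": {
  "commands": [
    [[0, -0.75, 0], 0, -1],
    [[0, 0.75, 0], 0, -1],
    [[0, 0.75, 0], 0, -1],
    [[0, -0.75, 0], 0, -1],
    [[0, -0.75, 0], 0, -1],
    [[0, 0.75, 0], 0, -1],
    [[0, 0.75, 0], 0, -1],
    [[0, -0.75, 0], 0, -1],
    [[0, -0.75, 0], 0, -1],
    [[0, 0.75, 0], 0, -1],
    [[0, 0.75, 0], 0, -1],
    [[0, -0.75, 0], 0, -1],
    [[0, -0.75, 0], 0, -1],
    [[0, 0.75, 0], 0, -1],
    [[0, 0.75, 0], 0, -1],
    [[0, -0.75, 0], 0, -1],
    [[0, 0, 0], 0, -1],
    [[0, 0, 0], 0, -1],
    [[0, 0, 0], 0, -1]
  ]
}}

```text
t: 18.6
eef_pos: [472.0, -237.1, 415.5]
tcp_rot: [3.141, -0.0, 0.007]
ft_force: [0.0, -0.5, -0.2]
opening: 0.006
grip_force: 0.0
```

```bash
python3 look.py w7; python3 look.py w8|head -1; python3 -c "
import cv2,numpy as np
from h import *
S=read_camera('side')['image'][:,:,::-1]
cv2.imwrite('pics/c8.png',np.vstack([cv2.imread('pics/w8.png')[90:310,110:530],cv2.resize(S[130:290,300:520],(420,305))]))"
```

```text
[ 472.00689171 -236.94709805  415.34408298] [ 3.14146096e+00 -1.14757126e-04  7.24029646e-03] 0.13180232579147358
small_0_center []
large_0_center [([378.0, 234.0], 0.6), ([316.0, 197.0], 0.32)]
[ 472.05674045 -237.06117006  415.28632592] [ 3.14147254e+00 -3.48416080e-05  7.37340885e-03] 0.0521728984863478
```

View pics/c8.png

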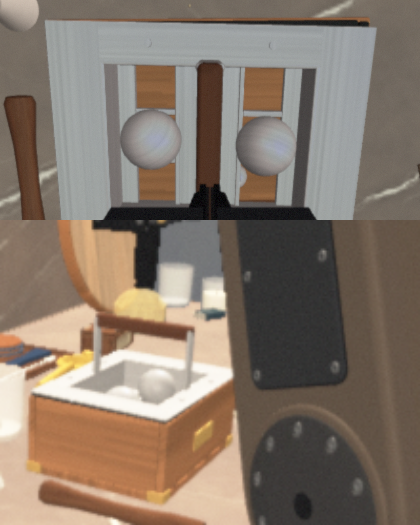

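The sieve has slipped out of the grip and now sits on the box's seal with both large balls in it. I'll measure its pose, then regrasp it deeper.

Call:
{"name": "move_arm", "arguments": {
  "commands": [
    [[0, 0, 0.3], 0, 1],
    [[0, 0, 0.3], 0, 1],
    [[0, 0, 0], 0, 1],
    [[0, 0, 0], 0, 1],
    [[0, 0, 0], 0, 1],
    [[0, 0, 0], 0, 1],
    [[0, 0, 0], 0, 1],
    [[0, 0, 0], 0, 1],
    [[0, 0, 0], 0, 1],
    [[0, 0, 0], 0, 1],
    [[0, 0, 0], 0, 1],
    [[0, 0, 0], 0, 1],
    [[0, 0, 0], 0, 1],
    [[0, 0, 0], 0, 1],
    [[0, 0, 0], 0, 1],
    [[0, 0, 0], 0, 1]
  ]
}}

```text
t: 20.48
eef_pos: [472.1, -237.1, 433.2]
tcp_rot: [3.141, 0.0, 0.007]
ft_force: [-0.0, 0.3, 1.2]
opening: 0.991
grip_force: 0.0
```

Run:
```python
from fit import *
np.set_printoptions(precision=3,suppress=True)
W=read_camera("wrist");save(W,"w9");print(env.state()["eef_pos"],env.state()["opening"])
i=W["image"].astype(int)
# bar centreline: dark reddish pixels near the middle
b=((i[:,:,0]>i[:,:,2]+15)&(i.sum(2)<260)).astype(np.uint8);b[:,:290]=0;b[:,350:]=0;b[:130]=0;b[335:]=0
n,l,st,_=cv2.connectedComponentsWithStats(b);k=1+st[1:,4].argmax();print(st[k])
for v in(st[k][1]+8,st[k][1]+60,st[k][1]+110):
    u=np.where(l[v]==k)[0];print(v,u.min(),u.max(),atz(W,(u.mean(),v),192))
print("far end",atz(W,(st[k][0]+st[k][2]/2,st[k][1]),192))
# rim outer edges: bright grey-white
m=((i.min(2)>120)&(i.max(2)-i.min(2)<45)).astype(np.uint8)
L=[];R=[]
for v in range(150,280,15):
    r=cut=np.where(m[v,60:580])[0]+60
    print(v,r.min(),r.max(),atz(W,(r.min(),v),113)[:2],atz(W,(r.max()+1,v),113)[:2])
for n in("small_0_center","large_0_center"): print(n,[(np.round(d["at"]).tolist(),round(d["confidence"],2)) for d in search_frame(n,W)])
```

```text
[ 472.03  -237.113  433.268] 0.9956290619286792
[ 306  152   26  179 3857]
160 309 331 [ 533.249 -236.855  192.   ]
212 308 329 [ 503.751 -236.217  192.   ]
262 307 328 [ 473.396 -235.824  192.   ]
far end [ 537.608 -236.264  192.   ]
150 167 472 [ 535.983 -121.447] [ 537.69 -352.38]
165 169 470 [ 524.862 -121.939] [ 526.567 -352.061]
180 170 468 [ 513.519 -121.671] [ 515.225 -351.736]
195 171 467 [ 501.951 -121.399] [ 503.666 -352.182]
210 172 465 [ 490.152 -121.12 ] [ 491.87  -351.852]
225 173 463 [ 478.116 -120.836] [ 479.836 -351.515]
240 174 461 [ 465.835 -120.547] [ 467.557 -351.171]
255 165 460 [ 453.24  -112.159] [ 455.032 -351.629]
270 177 508 [ 440.512 -120.767] [ 442.546 -392.139]
small_0_center []
large_0_center []
```

View pics/w9.png

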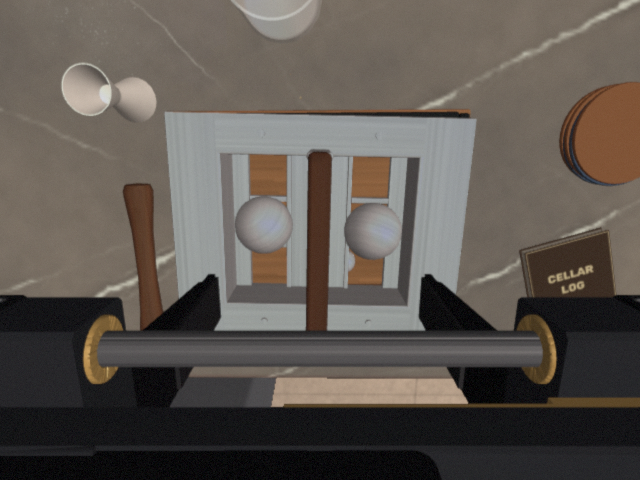

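The sieve sits on the box turned by about -0.02 rad, both large balls in place at (264,224) and (372,231). A sliver of a small ball shows at (350,262), either in the pan or seen through the opening on the box floor. I'll regrasp deeper, lift and weigh.

Call:
{"name": "move_arm", "arguments": {
  "commands": [
    [[-0.02, 0.04, -0.4], -0.3, 1],
    [[0, 0, -0.6], 0, 1],
    [[0, 0, -0.6], 0, 1],
    [[0, 0, -0.6], 0, 1],
    [[0, 0, -0.4], 0, 1],
    [[0, 0, -0.25], 0, 1],
    [[0, 0, -0.1], 0, 1],
    [[0, 0, 0], 0, -1],
    [[0, 0, 0], 0, -1],
    [[0, 0, 0], 0, -1],
    [[0, 0, 0], 0, -1],
    [[0, 0, 0], 0, -1],
    [[0, 0, 0], 0, -1],
    [[0, 0, 0], 0, -1],
    [[0, 0, 0], 0, -1],
    [[0, 0, 0], 0, -1],
    [[0, 0, 0], 0, -1],
    [[0, 0, 0], 0, -1],
    [[0, 0, 0], 0, -1],
    [[0, 0, 0], 0, -1]
  ]
}}

```text
t: 22.3
eef_pos: [471.5, -235.9, 344.7]
tcp_rot: [3.142, 0.0, -0.017]
ft_force: [0.0, 1.2, 1.6]
opening: 0.143
grip_force: 10.2
```

Call:
{"name": "move_arm", "arguments": {
  "commands": [
    [[0, 0, 0], 0, -1],
    [[0, 0, 0], 0, -1],
    [[0, 0, 0], 0, -1],
    [[0, 0, 0], 0, -1]
  ]
}}

```text
t: 22.63
eef_pos: [471.4, -235.9, 344.7]
tcp_rot: [3.142, 0.0, -0.017]
ft_force: [0.6, 0.5, -0.1]
opening: 0.147
grip_force: 30.0
```

Call:
{"name": "move_arm", "arguments": {
  "commands": [
    [[0, 0, 0.05], 0, -1],
    [[0, 0, 0.1], 0, -1],
    [[0, 0, 0.2], 0, -1],
    [[0, 0, 0.3], 0.05, -1],
    [[0, 0, 0.35], 0.05, -1],
    [[0, 0, 0.35], 0.05, -1],
    [[0, -0.02, 0.3], 0.05, -1],
    [[0.01, -0.02, 0.25], 0.05, -1],
    [[0.02, 0, 0.15], 0.05, -1],
    [[0.02, 0, 0.1], 0, -1],
    [[0, 0, 0.05], 0, -1],
    [[0, 0, 0], 0, -1],
    [[0, 0, 0], 0, -1],
    [[0, 0, 0], 0, -1]
  ]
}}

```text
t: 23.8
eef_pos: [472.9, -237.1, 410.3]
tcp_rot: [-3.141, 0.001, 0.007]
ft_force: [0.9, 0.3, -4.8]
opening: 0.148
grip_force: 30.0
```

```bash
cat > weigh.py <<'E'
from h import *
import sys
f=[]
for i in range(14):
    W=read_camera("wrist");f.append(env.state()["ft_force"][2])
save(W,sys.argv[1]);s=env.state()
print(s["t"],np.round(s["eef_pos"],1),np.round(s["tcp_rot"],3),"F",round(np.mean(f),2),round(np.std(f)/14**.5,2))
for n in("small_0_center","large_0_center"): print(n,[(np.round(d["at"]).tolist(),round(d["confidence"],2)) for d in search_frame(n,W)])
# ascii map of the pan middle, rows 150-300
i=W["image"].astype(int)
wood=(i[:,:,0]-i[:,:,2]>40);br=i.sum(2)//3
for v in range(150,300,5): print(v,"".join("#" if wood[v,u] and br[v,u]<75 else "w" if wood[v,u] else "%x"%(br[v,u]//16) for u in range(220,430,3)))
E
python3 weigh.py w10
```

```text
24.5 [ 472.9 -237.1  410.8] [ 3.142 -0.     0.007] F -4.36 0.13
small_0_center []
large_0_center [([396.0, 260.0], 0.82)]
150 aaa9aaa99a9a9a9999a99999aa999999a99999a9a9a9a9a99a99999999999999999999
155 9999999999999999999999999999555555545559999999999999999999999999999999
160 7776776777667767766777777777222223222228878888687666666666666766678887
165 a977wwwwwwwwwwwwwww9999a99622322333233338a99aa69wwwwwwwwwwwwwww557a999
170 a978wwwwwwwwwwwwwww9999a99922232323##3339999a969wwwwwwwwwwwwww56589999
175 a977wwwwwwwwwwwwwww99999999223#33#3##3#39a99a969wwwwwwwwwwwwww45499999
180 a97wwwwwwwwwwwwwwww9999999922###3###33#39999a979wwwwwwwwwwwwww45499a99
185 a97wwwwwwwwwwwwwwww99999999223######33#39a99a979wwwwwwwwwwwwwwww499999
190 a97wwwwwwwwwwwwwwww8999999932###33#3#3339999a979wwwwwwwwwwwwwwww4a9999
195 aa7wwwwwwwwwwwwwwww89999999323#3##3##3339999a989wwwwwwwwwwwwwwww4a9999
200 a98wwwwwwwwwwwwwwww8999999932####3##333399999989wwwwwwwwwwwwwwww5a9999
205 aa8wwwwwwwwwwwwwwww7999999922#####3##3339999a999wwwwwwwwwwwwwwww5aa999
210 9a96wwwwwwwwwwwwwww7999999932###3#33#3339999a999wwwwwwwwwwwwwwww6a9999
215
[... 571 characters left out ...]
755556677889999999999aaa9
255 7899999aaaaaa9aaa9999899999523#########499999455666678889999999aa99999
260 88999999aaaa9aaa9999879999952#3##3##3##499a994556667788899999aaaa99999
265 788999999999aaa999998799999722######33349999955556677888999a9aaaaaaa99
270 78889999999aa99999887999999623#3######3599999545566677888999999aaaa999
275 67888889999999999987999993002#####3#3#3211a996555566778888999999999a99
280 567788899999989887689999910122####3##332008996945556677888899999999998
285 95567778888888876www9990000022##3#3##3320000869w4455667788888999998898
290 99995566667766wwwwww9910000023########320000069www44556677788888888996
295 999974##############8200000023###33##3#20000019#####345566666678999995
```

Run:
```python
from h import *
np.set_printoptions(precision=1,suppress=True)
W=read_camera("wrist");R=cv2.Rodrigues(np.array(W["rvec"],float))[0]
sh=np.array([472.03,-237.11,433.27])-np.array(env.state()["eef_pos"])
W9=dict(W);W9["tvec"]=np.array(W["tvec"]).ravel()-R@sh
i=cv2.imread("pics/w9.png")[:,:,::-1].astype(int)
wood=(i[:,:,0]-i[:,:,2]>40);br=i.sum(2)//3
for v in range(240,296,2): print(v,"".join("#" if wood[v,u] and br[v,u]<75 else "w" if wood[v,u] else "%x"%(br[v,u]//16) for u in range(240,400,2)))
for z in(84,80,23): print(z,atz(W9,(350,262),z)-[470.6,-236,0])
print(proj(W9,[[470.6+a,-236+b,70] for a in(-19-2,-57) for b in(-25,-29,-63,25)]))
```

```text
240 555677788899999999999887899999999823###3##33399999999455566677888999999999aaa999
242 75566778888999999989887799999999982######3#3399999999645556677888999999999999999
244 97556677888888988888878899999999982########339999aa99845556677788899999999999998
246 997556677788888888877687999999999823####333339999a999974555667778888999999999889
248 99985556677777777776www699999999982####3#3##49999a998984455566778888889999988899
250 9999975555667777666wwww699999999972####3#3#339999a99899w444556677888888999888999
252 999998ww55555655wwwwwww699999999972#######334999999989a7w44455666777888888878999
254 999998wwwwwwwwwwwwwwwww6999999999623##333#3#4999999979998w4445566677777877789999
256 999998wwwwwwwwwwwwwwwww699999999962#####333#4999999979a996ww44555666667778999999
258 999998wwwwwwwwwwwwwwwwww999999999723###3#3#349999a99799998wwww444555556w69999999
260 999998wwwwwwwwwwwwwwwwww999999999623###33#3349999999799998wwwwwwwwwwwwww69999999
262 999998wwwwwwwwwwwwwwwwww999999999723#####33349999999799a98wwwwwwwwwwwwww69999999
264 999999wwwwwwwwwwwwwwwwww99999999972#####3#3#49999999799997wwwwwwwwwwwwww7999
[... 769 characters left out ...]

284 88899855555555555555555699899999952######33369999998895444444444######4599999994
286 555555555555555555555556886677777423####3333688888888955555555555555555699999994
288 55555555555555555555555555555555522#######3#455555556755555555555555555566666764
290 55555555555555555555555555555555532####3#333455555555555555555555555555555555554
292 55555555555555555555555555555555522###3###33455555555555555555555555555555555555
294 55555555555555555555555555555555522######333455555555555555555555555555555555555
84 [-31.4 -28.5  84. ]
80 [-32.7 -28.8  80. ]
23 [-50.8 -33.6  23. ]
[[345.4 246.6]
 [349.7 246.6]
 [386.7 246.9]
 [291.  246.2]
 [344.4 283.4]
 [348.7 283.4]
 [384.7 283.6]
 [291.4 283. ]]
```

The near ball sliver is clipped by the opening's edge, so it lies in the box. The strip is clean and the weight (-4.36 N against -5.9 N before) says all four are out. Now I lower the sieve onto the seal.

Call:
{"name": "move_arm", "arguments": {
  "commands": [
    [[0, 0, -0.05], 0, -1],
    [[0, 0, -0.1], 0, -1],
    [[0, 0, -0.2], 0, -1],
    [[0, 0, -0.3], 0, -1],
    [[0, 0, -0.35], 0, -1],
    [[0, 0, -0.35], 0, -1],
    [[0, 0, -0.25], 0, -1],
    [[0, 0, -0.2], 0, -1],
    [[0, 0, -0.15], 0, -1],
    [[0, 0, -0.1], 0, -1],
    [[0, 0, -0.05], 0, -1],
    [[0, 0, 0], 0, -1],
    [[0, 0, 0], 0, -1],
    [[0, 0, 0], 0, -1]
  ]
}}

```text
t: 25.82
eef_pos: [473.0, -237.2, 348.1]
tcp_rot: [3.141, -0.001, 0.007]
ft_force: [0.9, -0.5, -4.5]
opening: 0.147
grip_force: 30.0
```

Call:
{"name": "move_arm", "arguments": {
  "commands": [
    [[0, 0, -0.05], 0, -1],
    [[0, 0, -0.05], 0, -1],
    [[0, 0, 0], 0, -1],
    [[0, 0, 0], 0, -1]
  ]
}}

```text
t: 26.15
eef_pos: [472.9, -237.1, 344.7]
tcp_rot: [3.142, 0.0, 0.007]
ft_force: [-0.0, -0.2, -4.2]
opening: 0.146
grip_force: 30.0
```

Call:
{"name": "move_arm", "arguments": {
  "commands": [
    [[0, 0, -0.04], 0, -1],
    [[0, 0, -0.04], 0, -1],
    [[0, 0, 0], 0, -1],
    [[0, 0, 0], 0, -1]
  ]
}}

```text
t: 26.48
eef_pos: [472.9, -237.1, 343.0]
tcp_rot: [3.141, -0.0, 0.007]
ft_force: [-2.3, 1.9, 6.2]
opening: 0.145
grip_force: 30.0
```

Call:
{"name": "move_arm", "arguments": {
  "commands": [
    [[0, 0, -0.04], 0, -1],
    [[0, 0, -0.04], 0, -1],
    [[0, 0, 0], 0, -1],
    [[0, 0, 0], 0, -1]
  ]
}}

```text
t: 26.82
eef_pos: [472.9, -237.1, 340.5]
tcp_rot: [3.141, -0.0, 0.007]
ft_force: [-2.5, 1.6, 5.3]
opening: 0.145
grip_force: 30.0
```

Call:
{"name": "move_arm", "arguments": {
  "commands": [
    [[0, 0, -0.04], 0, -1],
    [[0, 0, -0.04], 0, -1],
    [[0, 0, 0], 0, -1],
    [[0, 0, 0], 0, -1]
  ]
}}

```text
t: 27.15
eef_pos: [472.7, -236.9, 340.4]
tcp_rot: [3.14, -0.002, 0.008]
ft_force: [-9.3, 7.5, 32.4]
opening: 0.144
grip_force: 30.0
```

Hard stop at 340.4 mm. I'll relieve it, let go and back off, then press the bar top with shut fingers to check.

Call:
{"name": "move_arm", "arguments": {
  "commands": [
    [[0, 0, 0.05], 0, -1],
    [[0, 0, 0], 0, 1],
    [[0, 0, 0], 0, 1],
    [[0, 0, 0], 0, 1],
    [[0, 0, 0], 0, 1],
    [[0, 0, 0], 0, 1],
    [[0, 0, 0], 0, 1],
    [[0, 0, 0], 0, 1],
    [[0, 0, 0], 0, 1],
    [[0, 0, 0], 0, 1],
    [[0, 0, 0], 0, 1],
    [[0, 0, 0], 0, 1],
    [[0, 0, 0.2], 0, 1],
    [[0, 0, 0.5], 0, 1],
    [[0, 0, 0.6], 0, 1],
    [[0, 0, 0.6], 0, 1],
    [[0, 0, 0.6], 0, 1],
    [[0, 0, 0.5], 0, 1],
    [[0, 0, 0], 0, 1],
    [[0, 0, 0], 0, 1]
  ]
}}

```text
t: 28.82
eef_pos: [472.8, -237.0, 429.6]
tcp_rot: [3.141, -0.001, 0.007]
ft_force: [-0.7, -0.1, -0.1]
opening: 0.999
grip_force: 0.0
```

Run:
```python
from fit import *
np.set_printoptions(precision=1,suppress=True)
W=read_camera("wrist");save(W,"w11");s=env.state();print(s["t"],s["eef_pos"],s["ft_force"],s["opening"])
i=W["image"].astype(int)
b=((i[:,:,0]>i[:,:,2]+15)&(i.sum(2)<260)).astype(np.uint8);b[:,:290]=0;b[:,350:]=0;b[:130]=0;b[335:]=0
n,l,st,_=cv2.connectedComponentsWithStats(b);k=1+st[1:,4].argmax();print(st[k])
for v in(st[k][1]+8,st[k][1]+60,st[k][1]+110):
    u=np.where(l[v]==k)[0];print(v,atz(W,(u.mean(),v),182))
m=((i.min(2)>120)&(i.max(2)-i.min(2)<45)).astype(np.uint8)
for v in range(140,280,20):
    r=np.where(m[v,150:500])[0]+150
    print(v,atz(W,(r.min(),v),103)[:2],atz(W,(r.max()+1,v),103)[:2])
for u in range(190,470,45):
    r=np.where(m[85:140,u])[0]+85;print("far",u,r.min(),atz(W,(u,r.min()),103)[:2], i[r.min()-8:r.min(),u].tolist()[::3])
for c in("small_0_center","large_0_center","jigger_mid"):
  for nm,p in(("T",read_camera("top")),("S",read_camera("side")),("W",W)): print(c,nm,[(np.round(d["at"]).tolist(),round(d["confidence"],2)) for d in search_frame(c,p)])
```

```text
28.8667 [ 472.7 -237.   428.8] [0.7 0.7 0.8] 1.0016434414366218
[ 308  151   23  180 3858]
159 [ 534.5 -236.4  182. ]
211 [ 504.2 -236.9  182. ]
261 [ 473.1 -236.8  182. ]
140 [ 544.4 -119.1] [ 546.2 -354.2]
160 [ 529.4 -119.3] [ 531.2 -354.3]
180 [ 514.  -119.4] [ 515.8 -354.4]
200 [ 498.2 -119.6] [ 500.  -354.5]
220 [ 482.  -119.8] [ 483.7 -354.5]
240 [ 465.4 -119.9] [ 467.1 -354.6]
260 [ 448.1 -101.1] [ 450.  -354.7]
far 190 115 [ 562.8 -138.9] [[115, 105, 93], [113, 105, 94], [133, 91, 66]]
far 235 115 [ 563.  -172.8] [[114, 106, 96], [113, 105, 95], [135, 93, 67]]
far 280 115 [ 563.3 -206.7] [[111, 103, 91], [110, 101, 90], [127, 87, 59]]
far 325 115 [ 563.5 -240.7] [[116, 106, 97], [112, 102, 92], [136, 94, 66]]
far 370 115 [ 563.8 -274.6] [[112, 104, 94], [106, 94, 83], [141, 99, 68]]
far 415 115 [ 564.  -308.5] [[107, 98, 89], [117, 102, 90], [139, 99, 69]]
far 460 115 [ 564.3 -342.5] [[114, 105, 94], [117, 95, 80], [139, 99, 68]]
small_0_center T []
small_0_center S [([368.0, 248.0], 0.18)]
small_0_center W []
large_0_center T []
large_0_center S [([381.0, 218.0], 0.78), ([371.0, 212.0], 0.5)]Traceback (most recent call last):
  File "<stdin>", line 16, in <module>
ValueError: only the last four pictures can be asked about
```

The sieve is square on the box: centre (471.5,-236.9), yaw about 0.003, width 235 mm at z=103. I'll press with shut fingers to confirm it's home.

Call:
{"name": "move_arm", "arguments": {
  "commands": [
    [[0, 0, 0], 0, -1],
    [[0, 0, 0], 0, -1],
    [[0, 0, 0], 0, -1],
    [[0, 0, 0], 0, -1],
    [[0, 0, 0], 0, -1],
    [[0, 0, 0], 0, -1],
    [[0, 0, 0], 0, -1],
    [[0, 0, 0], 0, -1],
    [[0, 0, 0], 0, -1],
    [[0, 0, 0], 0, -1],
    [[0, 0, 0], 0, -1],
    [[0, 0, 0], 0, -1],
    [[0, 0, 0], 0, -1],
    [[0, 0, 0], 0, -1],
    [[0, 0, 0], 0, -1],
    [[0, 0, 0], 0, -1],
    [[0, 0, 0], 0, -1],
    [[0, 0, 0], 0, -1]
  ]
}}

```text
t: 30.82
eef_pos: [472.9, -237.1, 429.0]
tcp_rot: [3.142, 0.0, 0.007]
ft_force: [-1.1, 0.5, 0.4]
opening: 0.003
grip_force: 0.0
```

Call:
{"name": "move_arm", "arguments": {
  "commands": [
    [[0, 0, -0.3], 0, -1],
    [[0, 0, -0.4], 0, -1],
    [[0, 0, -0.4], 0, -1],
    [[0, 0, -0.3], 0, -1],
    [[0, 0, -0.2], 0, -1],
    [[0, 0, -0.15], 0, -1],
    [[0, 0, 0], 0, -1],
    [[0, 0, 0], 0, -1]
  ]
}}

```text
t: 31.48
eef_pos: [473.0, -237.2, 376.6]
tcp_rot: [3.142, -0.0, 0.007]
ft_force: [-0.5, 0.2, 0.4]
opening: 0.005
grip_force: 0.0
```

Call:
{"name": "move_arm", "arguments": {
  "commands": [
    [[0, 0, -0.04], 0, -1],
    [[0, 0, -0.04], 0, -1],
    [[0, 0, 0], 0, -1],
    [[0, 0, 0], 0, -1]
  ]
}}

```text
t: 31.82
eef_pos: [472.9, -237.1, 374.3]
tcp_rot: [3.141, -0.0, 0.007]
ft_force: [1.0, -0.5, 0.7]
opening: 0.003
grip_force: 0.0
```

Call:
{"name": "move_arm", "arguments": {
  "commands": [
    [[0, 0, -0.04], 0, -1],
    [[0, 0, -0.03], 0, -1],
    [[0, 0, 0], 0, -1],
    [[0, 0, 0], 0, -1]
  ]
}}

```text
t: 32.15
eef_pos: [472.9, -237.1, 372.4]
tcp_rot: [3.141, -0.0, 0.007]
ft_force: [0.1, 0.4, 4.1]
opening: 0.008
grip_force: 2.6
```

Call:
{"name": "move_arm", "arguments": {
  "commands": [
    [[0, 0, -0.03], 0, -1],
    [[0, 0, 0], 0, -1],
    [[0, 0, 0], 0, -1]
  ]
}}

```text
t: 32.4
eef_pos: [472.9, -237.0, 372.3]
tcp_rot: [3.141, -0.001, 0.007]
ft_force: [-3.2, 1.9, 15.2]
opening: -0.0
grip_force: 7.5
```

Contact is at 372.4 mm, against 372 for fully home, and the bar doesn't yield at 15 N. One firmer push, then up and away.

Call:
{"name": "move_arm", "arguments": {
  "commands": [
    [[0, 0, -0.03], 0, -1],
    [[0, 0, 0], 0, -1],
    [[0, 0, 0.1], 0, -1],
    [[0, 0, 0.3], 0, -1],
    [[0, 0, 0.6], 0, -1],
    [[0, 0, 0.8], 0, -1],
    [[0, 0, 0.6], 0, -1],
    [[0, -0.5, 0.3], 0, -1],
    [[0, -1, 0], 0, -1],
    [[0, -1, 0], 0, -1],
    [[0, -1, 0], 0, -1],
    [[0, -1, 0], 0, -1],
    [[0, -1, 0], 0, -1],
    [[0, -1, 0], 0, -1],
    [[0, -1, 0], 0, -1],
    [[0, -0.5, 0], 0, -1],
    [[0, 0, 0], 0, -1],
    [[0, 0, 0], 0, -1]
  ]
}}

```text
t: 33.9
eef_pos: [472.7, -477.6, 450.8]
tcp_rot: [-3.141, 0.001, 0.006]
ft_force: [0.1, 0.1, -0.6]
opening: 0.002
grip_force: 0.0
```

Run:
```python
from fit import *
np.set_printoptions(precision=3,suppress=True)
print(env.state()["eef_pos"],env.state()["t"])
T=read_camera("top");S=read_camera("side");save(T,"t12");save(S,"s12")
for c in("small_0_center","large_0_center","jigger_mid","sieve_grip"):
  for nm,p in(("T",T),("S",S)): print(c,nm,[(np.round(d["at"]).tolist(),round(d["confidence"],2)) for d in search_frame(c,p)])
r=cut_out("sieve_rim",T)
if r: print(fitrect(T,r[0]["region"],103,184,236,[472,-237,0]))
```

```text
[ 472.718 -477.588  450.774] 33.9
small_0_center T []
small_0_center S [([362.0, 251.0], 0.75)]
large_0_center T []
large_0_center S [([382.0, 219.0], 0.6)]
jigger_mid T [([319.0, 203.0], 0.92)]
jigger_mid S [([291.0, 252.0], 0.72)]
sieve_grip T [([371.0, 209.0], 0.92)]
sieve_grip S [([369.0, 211.0], 0.93), ([364.0, 251.0], 0.57), ([382.0, 221.0], 0.39)]
(array([ 468.731, -239.652,    0.005]), np.float64(1.6461540166594517))
```

Run:
```python
from h import *
np.set_printoptions(precision=1,suppress=True)
S=read_camera("side");print(atz(S,(362,251),13),proj(S,[[379,-119,0],[379,-119,100],[565,-119,0],[565,-119,100],[379,-355,0]]))
a=cv2.imread("pics/side0.png").astype(int);b=S["image"][:,:,::-1].astype(int)
for v in range(236,268,3): print(v,b[v,346:380:4].sum(1)//3,a[v,346:380:4].sum(1)//3)
d=(np.abs(a-b).max(2)>40).astype(np.uint8);d[:,430:]=0;n,l,st,_=cv2.connectedComponentsWithStats(d);print(st[1:][st[1:,4]>15])
a=cv2.imread("pics/top0.png").astype(int);b=cv2.imread("pics/t12.png").astype(int)
d=(np.abs(a-b).max(2)>40).astype(np.uint8);n,l,st,_=cv2.connectedComponentsWithStats(d);print(st[1:][st[1:,4]>15])
```

```text
[ 481.3 -208.2   13. ] [[384.3 278.7]
 [387.4 236.7]
 [314.3 260.1]
 [314.7 221.1]
 [421.6 246.4]]
236 [116 114 117 117 120 120 124 131 136] [112 108 113 111 116 116 122 126 123]
239 [115 115 112 110 114 116 117 114 116] [115 113 111 112 110 114 114 112 113]
242 [118 118 118 116 116 113 110 113 118] [112 115 114 113 112 112 108 108 113]
245 [120 119 117 109 112 114 120 115 118] [117 113 113 109 112 114 113 113 113]
248 [117 116 120 116 118 116 114 109 115] [111 112 114 115 115 112 108 105 115]
251 [119 121 117 113 115 118 121 122 118] [116 118 114 112 112 113 116 117 112]
254 [118 118 118 120 121 119 114 114 118] [112 113 115 119 115 117 112 111 117]
257 [123 121 118 115 118 117 124 119 120] [122 119 118 111 113 113 117 118 117]
260 [123 127 125 122 121 115 114 115 114] [121 124 120 120 118 113 112 111 113]
263 [126 125 124 125 124 123 120 121 117] [121 126 122 121 117 119 116 114 113]
266 [120 130 124 122 123 124 123 122 121] [112 127 123 119 119 120 121 118 116]
[[ 401    0   29   29  552]
 [ 396   27    4   13   37]
 [ 316   28  114  210 7165]
 [ 418  215   12   32  239]
 [ 246  2
[... 851 characters left out ...]
   99]
 [  167   287     5     6    17]
 [  174   286     7    11    24]
 [  276   286     6    11    24]
 [  435   302    10     4    17]
 [  183   305     2    24    29]
 [  167   307     6    15    45]
 [  175   308     7    12    30]
 [  232   311     6     7    29]
 [  263   314     7    10    24]
 [  567   316    66    40   164]
 [  241   321    21     5    33]
 [  177   322     3     7    16]
 [  200   326    11     3    17]
 [  252   326    13     4    19]
 [  182   330    37    16   140]
 [  161   341   479   139 12977]
 [  258   449    29    31   302]
 [  288   458    17    19   147]
 [  418   459    80    21   859]
 [  349   466    16    14    89]
 [  343   468     5    12    23]]
```

```bash
python3 -c "
from cell import env
print(env.job_done())"
```

```text
the job is handed in; nothing more can be done
None
```

The job is handed in at about 34 s: the sieve sits square on the box, pressed fully home, with both large balls in it and the jigger untouched. By weight and the clear strip all four small balls are in the box, but the sieve slipped from the grip in the last shake and dropped onto the seal, pushing it part-way down, so I regrasped, lifted and set it again.

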